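# Foot on, leg to the mark, cam lever closed

## Robot

A 6-joint arm with a two-finger parallel gripper is mounted at the origin on the work surface. World frame = base frame: x ahead of the robot, y to its left, z up, the work surface at z = 0. Lengths are in mm, angles in rad, forces in N, time in s.
With the tool pointing down it reaches from about 350 to 775 mm from the base axis. Payload 7.3 kg.
Tool frame: the origin (TCP) lies at the very end of the fingers, on their centre line; the grasp point (between the pads) lies 19 mm behind it; z points along the fingers, y is the line along which they close (so a half turn about z gives the same grasp; the last joint's range is limited). The gripper opens to 92 mm and grips with 3 to 60 N. Pads are 19 mm wide; open, the fingers measure 130 mm over their backs; the gripper's body (75 mm by 190 mm) begins 47 mm behind the grasp point.
Start: joints at [1.136, 0.342, 1.524, -0, 1.275, -0.146], TCP at [149.506, 503.282, 226.741] pointing down, gripper open.
Joint ranges: [-2.53, 2.53], [-0.77, 2.02], [0.04, 2.7], [-1, 4.14], [0.28, 2.66], [-3.11, 3.11]. Speed limits (rad/s): [2.57, 2.57, 3.14, 3.14, 3.14, 3.14].

## Interface

Orientations are given as a unit quaternion [x, y, z, w].
In Python, from cell import manip gives the robot as it stands.
- The arm moves only by the tool send_rows, never from a script. Its argument "targets" is a list of rows, each an object of numbers: "dx", "dy", "dz": the shift along the tool's x, y, z in units of 25 mm (1.0 is 25 mm); "ax", "ay", "az": the turn, a rotation vector about the tool's x, y, z in units of 6 degrees (1.0 is 6 degrees); "fingers": the finger opening in mm, from 0 to 91.8. A call has 1 to 8 rows; each row shifts and turns the commanded pose from where the row before left it, along the tool's axes as they then stand; what a row does not reach is not made up. A row lasts 1/8 s, in which the tool goes at most 62.5 mm and 10.7 degrees, less where a joint would pass 70% of its speed; a pose out of reach is approached as far as the arm can. A call is refused whole if a number of a shift passes 1 or a number of a turn 1, either way. A call with a gripper value outside its range is refused whole. The fingers move at their own pace and stop on an object; "squeeze" is the grip in N (left out, the last holds). Time passes only in rows, so rows that do not move let the fingers close. It gives the time, the measured TCP pose, the force, the opening and the grip force at its end, in the units of the state.
- manip.observe(): the state, without advancing time (a new reading comes with each control period).
- manip.read_camera(name): name is "scene" or "top" or "wrist"; returns the picture (420x560x3 uint8, red, green, blue); there is no depth.
- manip.camera_model(name): a dict with "fx", "fy", "cx", "cy" (pixels), "view" (4x4, takes a point from world to camera coordinates). Camera axes: x right, y down, z forward; pixel columns grow to the right and rows downward; lengths in mm; the calibration is good to about 2 mm. The wrist camera is an equidistant fisheye: a pixel r from the principal point sees the ray r / f radians off the axis. A picture is of the moment at which its call begins: read the wrist's pose just before it. camera_model takes no time and is no camera call; for the wrist camera it gives the pose at the moment of the call.
- manip.finish_job(): hands the job in; it is judged then, once.
The state is a dict: "t": time; "q": joint angles; "joint_vel": joint speeds; "joint_torque": joint torques, N m; "tool_pos": TCP position; "ee_rot": TCP orientation; "ft_force": force on the tool from outside, world axes, zero at the start; "wrist_torque": the same for the moment, N m; "opening": finger opening in mm; "grasp_force": force on a finger pad.
Only numpy, scipy, OpenCV 4.12 (cv2) and the standard library are available. Lean on these libraries where they do the work, as an engineer would, in place of code of your own. Each camera call takes 0.05 s, during which the arm holds its last target. There are 200 camera calls.

## Task

The foot beam of the privacy screen lies upside down on its board. Push the black rubber foot fully home onto the upright stud of the sliding leg and let go of it; then take the leg by its grab bar, pull it out against its spring until its index pin lines up with the white mark on the rule, and hold it there while you slide along the bar to sweep the cam lever fully closed. Finish still holding the bar with the leg at the mark, the foot on its stud and the other things on the desk left where they are.

Things in the scene. Friction and masses are not known exactly. Their poses are not given: they have to be found in the camera images.
- foot_center (a point): Centre (half-way up) of the loose rubber foot: a plain black upright cylinder 36 mm in diameter and 38 mm tall with a 15 mm hole right through along its axis (z); about 45 g. Stands on the desk at the start.
- home (a point): Where the foot's centre is when the foot is fully home on the stud: on the stud's axis, 19 mm above the leg's top face (that face is 45 mm above the desk). Rides on the leg. Axes: x = the way the leg pulls out, y = the way the grab bar points, z up.
- stud_top (a point): Top of the upright steel stud, 11 mm in diameter, 28 mm tall above the leg's top face, tip slightly tapered. It stands on the leg 95 mm further out (+x) than the grab bar. Axes as home.
- leg (a joint): How far the leg is pulled out of its sleeve, m: 0 = fully in (as at the start), stop at 0.12. The leg slides level along +x of home; a spring pulls it back in with about 4 to 6 N and returns it if it is let go, also when the lever is closed.
- bar_end (a point): On the level steel grab bar fixed to the leg: mid-section, 125 mm out from the leg's centre line, a free place to grasp from above outside the open lever. Bar: 10 mm thick (along the leg), 14 mm tall, middle 67 mm above the desk, sticking out from the centre line along +y for 150 mm to a small black ball. Axes: x = the way the leg pulls out, y along the bar, z up. The leg below is 30 mm wide.
- lever (a joint): Cam lever angle, rad: 0 to 0.08 = open (start, slanting across above the bar), 0.55 = fully closed (stop), 13 degrees off the leg's line. Stays where left; friction 0.08 N m. Fingers straddling the bar outside the lever and slid along the bar to the leg sweep it closed; it is shut when they are some 30 to 50 mm from the leg's centre line.
- lever_tip (a point): Outer end of the black cam lever, mid thickness, 85 mm above the desk (14 mm tall, 10 mm wide, its underside 4 mm above the bar's top). The lever is 110 mm long on an upright pivot on the leg's centre line, 50 mm nearer the sleeve (-x) than the bar. Its own x points from pivot to tip; open, it points 45 degrees from the leg's +x towards +y, this point 73 mm out from the centre line.
- index (a point): Tip of the index pin, a 6 mm wide dark steel peg that sticks out sideways (-y) from the leg, 30 mm further out (+x) than the bar, and moves with it. Axes as home.
- mark (a point): The length mark: the white upright blade, 4 mm thick, on a dark clip on the aluminium rule beside the leg; fixed. The leg is at the mark when index and mark are level with each other along the leg (x); across it they stay some 5 mm apart. Axes as home.
- foot: The rubber foot of foot_center; origin at the centre of its underside.
- tape: Roll of white tape lying flat, 90 mm across, 20 mm tall; bystander.
- driver: Screwdriver lying on the desk, 170 mm long; bystander.
- gel: Clear gel bottle, 60 mm in diameter, 150 mm tall; bystander.
- memo: Block of memo paper, 90 x 90 x 55 mm; bystander.
- jar: Glass jar, 64 mm in diameter, 80 mm tall; bystander.
- spray: White bottle, 68 mm in diameter, 190 mm tall; bystander.
Not all that is in view belongs to the job. Of the things that look like the foot, the smallest one is meant.

How it is judged (in metres and radians):
On the way, in this order (a step that is already met when the one before it is completed fails the run):
1. the foot is fully home on the stud and let go (horizontal distance between foot_center and home below 0.006 m and z of foot_center in the frame of home below 0.003 m and contact force between the fingers and foot below 0.1 N), for 0.2 s.
2. the leg is held by the bar at the mark, lever still open (x of index in the frame of mark between -0.005 and 0.005 m and value of joint lever below 0.2 rad and contact force between the fingers and leg_c5 above 1 N), for 0.2 s.
At the end, for the whole second after the job is handed in: The lever is closed to 0.48 rad or more, the leg's index is within 5 mm of the mark along the leg and at rest, the fingers still hold the bar (over 1 N), and the foot is on its stud within 6 mm of centre and 3 mm of its full depth, not touched by the fingers (all of step 1 and value of joint lever above 0.48 rad and x of index in the frame of mark between -0.005 and 0.005 m and velocity of joint leg between -0.01 and 0.01 m/s and contact force between the fingers and leg_c5 above 1 N); the arm keeps its last pose, push and grip.
It fails at once if the lever is swept more than two thirds closed while the leg is over 10 mm off its mark (also: the leg let go after closing) (value of joint lever above 0.36 rad and (x of index in the frame of mark above 0.01 m or x of index in the frame of mark below -0.01 m)).
It fails at once if a bystander is pushed over 30 mm (distance of any of tape, driver, gel, memo, jar, spray from where it was at the start of the episode above 0.03 m).
It also fails if it takes over 61 s, if anything falls off the work surface, if the arm or the gripper's body presses on something with over 40 N, if the wrist force passes 120 N, or if a joint passes its speed limit or range.

## Working session

There is one attempt and no reset: what is moved stays moved. The work goes in short steps, Python scripts to look and compute and a tool call to move; the robot and the scene stay as the last step left them, time stands still between calls to the robot, and variables do not carry over. Pictures are saved under pics/ and viewed, at most 12 in all, crops included, and the job is handed in when it is done.

Besides the shell and the picture viewer there is one more tool, called after "Request:" by a JSON object that holds its "method" and its "body". send_rows: Moves the arm, as the interface text tells. Its arguments: {"type":"object","properties":{"targets":{"type":"array","items":{"type":"object","properties":{"dx":{"type":"number"},"dy":{"type":"number"},"dz":{"type":"number"},"ax":{"type":"number"},"ay":{"type":"number"},"az":{"type":"number"},"fingers":{"type":"number"}}}},"squeeze":{"type":"number"}},"required":["targets"]}

```bash
mkdir -p pics; cat > h.py <<'E'
import numpy as np, cv2
from cell import manip
from scipy.spatial.transform import Rotation as R
def cam(n):
    m=manip.camera_model(n); return m, np.array(m["view"])
def ray(n,u,v,mv=None):
    m,V=mv or cam(n); x=(u-m["cx"])/m["fx"]; y=(v-m["cy"])/m["fy"]
    if n=="wrist":
        r=np.hypot(x,y); d=np.array([x/r*np.sin(r),y/r*np.sin(r),np.cos(r)]) if r>1e-9 else np.array([0,0,1.])
    else: d=np.array([x,y,1.])
    Rm=V[:3,:3]; return -Rm.T@V[:3,3], Rm.T@d
def onz(n,u,v,z,mv=None):
    o,d=ray(n,u,v,mv); return o+d*(z-o[2])/d[2]
def proj(n,p,mv=None):
    m,V=mv or cam(n); c=V[:3,:3]@np.array(p)+V[:3,3]
    if n=="wrist":
        r=np.hypot(c[0],c[1]); k=np.arctan2(r,c[2])/r
        return m["cx"]+m["fx"]*c[0]*k, m["cy"]+m["fy"]*c[1]*k
    return m["cx"]+m["fx"]*c[0]/c[2], m["cy"]+m["fy"]*c[1]/c[2]
def snap(n,f=None):
    im=manip.read_camera(n)[:,:,::-1].copy()
    if f: cv2.imwrite(f"pics/{f}.png",im)
    return im
E
python3 - <<'E'
from h import *
print(manip.observe())
for n in("top","scene"):
    snap(n,n+"0"); m=manip.camera_model(n); print(n,m["fx"],m["cx"],m["cy"],np.round(m["view"],3).tolist())
E
```

```text
{'t': 0.0, 'q': array([ 1.13597658e+00,  3.42723674e-01,  1.52502221e+00,  2.05556953e-07,
        1.27536981e+00, -1.45954961e-01]), 'joint_vel': array([-0.00022356,  0.00029928,  0.00230923, -0.00026233, -0.0002113 ,
        0.0003793 ]), 'joint_torque': array([-2.66016259e-04, -4.31237733e+01, -2.44220299e+01,  7.19393953e-02,
        5.58361982e-02, -1.01184066e-04]), 'tool_pos': array([149.33895832, 502.89371416, 226.04264667]), 'ee_rot': array([ 1.43930743e-01,  9.89587470e-01, -7.29606180e-04, -2.18134230e-04]), 'ft_force': array([-0.2775013 , -0.41218469,  0.73658377]), 'wrist_torque': array([ 0.0034912 , -0.0292845 ,  0.01438954]), 'grasp_force': 0.0, 'opening': 91.99417565034261}
top 380.9476905309024 280.57375379765455 209.45850551744766 [[0.017, -1.0, -0.006, -63.433], [-0.983, -0.016, -0.181, 575.512], [0.181, 0.009, -0.983, 905.658], [0.0, 0.0, 0.0, 1.0]]
scene 509.83304338475807 278.7138238177573 210.69855570011242 [[0.305, 0.952, 0.011, -113.362], [0.534, -0.162, -0.83, -236.461], [-0.788, 0.259, -0.558, 1693.382], [0.0, 0.0, 0.0, 1.0]]
```

View pics/top0.png

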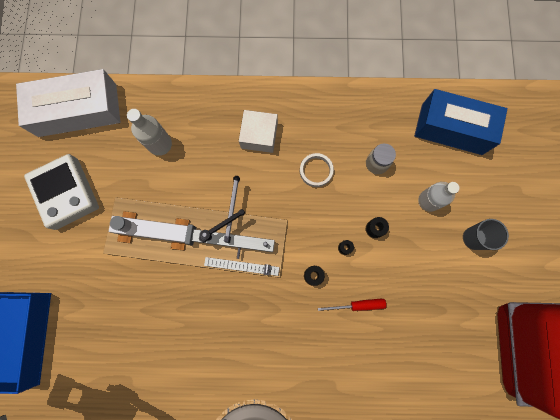

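View pics/scene0.png

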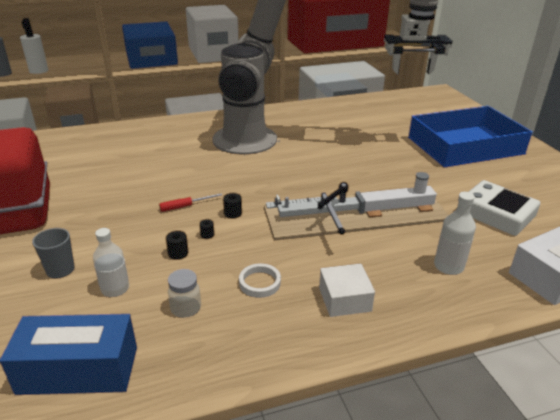

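Candidates for the foot (top view): A (346,247), B (377,228), C (315,276); A appears smallest. I'll check that in one close crop and measure the sizes.

```bash
python3 - <<'E'
from h import *
im=cv2.imread("pics/top0.png")
cv2.imwrite("pics/crop1.png",cv2.resize(im[170:290,195:395],None,fx=4,fy=4,interpolation=cv2.INTER_CUBIC))
mv=cam("top")
g=im.max(axis=2); mask=(g<60).astype(np.uint8)
n,l,s,c=cv2.connectedComponentsWithStats(mask)
for i in range(1,n):
    if s[i,4]>60 and 200<c[i][0]<400 and 160<c[i][1]<300:
        x,y,w,h,a=s[i]; print(s[i],c[i].round(1),onz("top",x+w/2,y+h/2,19,mv).round(1),"w mm",np.linalg.norm(onz("top",x,y,38,mv)-onz("top",x+w,y,38,mv)).round(1))
E
```

```text
[200 209  45  34 259] [221.6 225. ] [536.7  96.   19. ] w mm 115.1
[366 217  23  21 348] [377.  227.4] [ 539.4 -304.    19. ] w mm 58.3
[338 240  16  15 156] [345.6 247.1] [ 486.6 -222.2   19. ] w mm 40.2
[304 266  21  20 274] [314.  275.4] [ 413.5 -141.9   19. ] w mm 52.1
```

View pics/crop1.png

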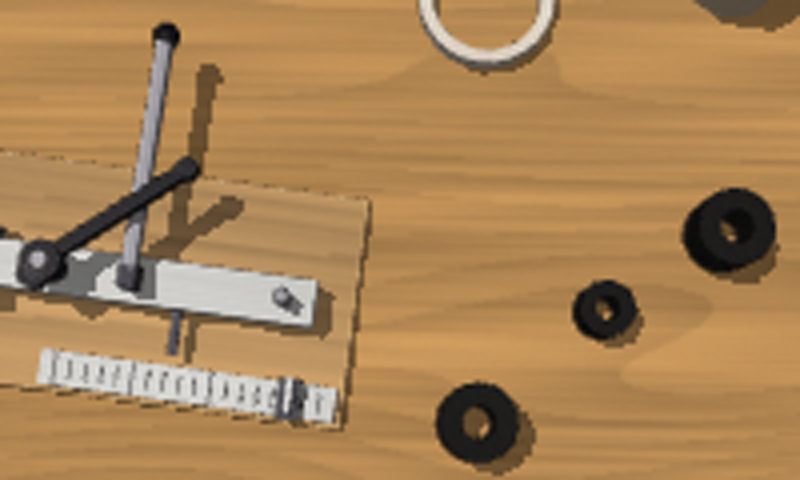

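The crop shows A (605,310 in the crop), which is clearly the smallest foot. The leg has its stud at (282,297), the ball at (166,34), the pin tip at (173,353) and the clip with the mark at (290,398).

```bash
python3 - <<'E'
from h import *
mv=cam("top"); V=mv[1]; print("cam",(-V[:3,:3].T@V[:3,3]).round(0))
P={"ball":(166,34,67),"tip":(190,168,85),"pivot":(38,260,92),"stud":(281,296,73),"pin":(173,353,30),"clip":(290,398,25),"foottop":(605,308,38)}
W={}
for k,(u,v,z) in P.items():
    W[k]=onz("top",195+(u+.5)/4-.5,170+(v+.5)/4-.5,z,mv); print(k,W[k].round(1))
# leg frame from spec: stud->ball = (-95,150)-ish, stud->pivot = (-145,0)
a=W["stud"]-W["pivot"]; print("leg dir deg",np.degrees(np.arctan2(a[1],a[0])),np.linalg.norm(a[:2]))
b=W["ball"]-W["stud"]; print("ball-stud",np.linalg.norm(b[:2]),np.hypot(95,150))
Rw=manip.camera_model("wrist"); o=manip.observe(); Vw=np.array(Rw["view"]); c=-Vw[:3,:3].T@Vw[:3,3]
T=R.from_quat(o["ee_rot"]).as_matrix(); print("wrist cam in tool",(T.T@(c-o["tool_pos"])).round(1),(T.T@Vw[:3,:3].T).round(3), Rw["fx"])
print(T.round(3))
E
```

```text
cam [403. -62. 995.]
ball [652.1  59.4  67. ]
tip [563.6  39.2  85. ]
pivot [505.3 127.   92. ]
stud [488.  -17.4  73. ]
pin [454.9  51.8  30. ]
clip [428.4 -22.3  25. ]
foottop [ 487.1 -218.8   38. ]
leg dir deg -96.81312132827004 145.42031790819416
ball-stud 181.1719526198584 177.55280904564702
wrist cam in tool [  80.8    0.4 -157.2] [[ 0.    -0.956 -0.295]
 [ 1.     0.001 -0.001]
 [ 0.001 -0.295  0.956]] 325.19226210127806
[[-0.959  0.285 -0.001]
 [ 0.285  0.959 -0.001]
 [ 0.    -0.001 -1.   ]]
```

Request:
{"method": "send_rows", "body": {"targets": [{"az": -0.82,"dx": -1,"dy": -0.55,"fingers": 60},{"az": -0.82,"dx": -1,"dy": -0.55},{"dx": -1,"dy": -0.55},{"dx": -1,"dy": -0.55},{"dx": -1,"dy": -0.55},{"dx": -1,"dy": -0.6},{"dx": -1,"dy": -0.7},{"dx": -1,"dy": -1}]}}

```text
$.targets[0]: bad value
```

Request:
{"method": "send_rows", "body": {"targets": [{"dx": -1,"dy": -1},{"dx": -1,"dy": -1},{"dx": -1,"dy": -1},{"dx": -1,"dy": -1},{"dx": -0.5,"dy": -1},{"dx": -0.5,"dy": -1},{"dx": -0.5,"dy": -1},{"dx": -0.5,"dy": -1}]}}

```text
$.targets[0]: bad value
```

Request:
{"method": "send_rows", "body": {"targets": [{"dx": -0.5,"dy": -1},{"dx": -0.3,"dy": -1},{"dx": -0.2,"dy": -1},{"dy": -1},{"dy": -1},{"dy": -1},{"dy": -1,"dz": 0.3},{"dy": -1,"dz": 0.3}]}}

```text
$.targets[0]: bad value
```

All fields seem to be required, so I'll send complete rows.

Request:
{"method": "send_rows", "body": {"targets": [{"dx": -1,"dy": -0.55,"dz": 0,"ax": 0,"ay": 0,"az": -0.82,"fingers": 60},{"dx": -1,"dy": -0.55,"dz": 0,"ax": 0,"ay": 0,"az": -0.82,"fingers": 60},{"dx": -1,"dy": -0.55,"dz": 0,"ax": 0,"ay": 0,"az": 0,"fingers": 60},{"dx": -1,"dy": -0.55,"dz": 0,"ax": 0,"ay": 0,"az": 0,"fingers": 60},{"dx": -1,"dy": -0.6,"dz": 0,"ax": 0,"ay": 0,"az": 0,"fingers": 60},{"dx": -1,"dy": -0.7,"dz": 0,"ax": 0,"ay": 0,"az": 0,"fingers": 60},{"dx": -1,"dy": -1,"dz": 0,"ax": 0,"ay": 0,"az": 0,"fingers": 60},{"dx": -1,"dy": -1,"dz": 0,"ax": 0,"ay": 0,"az": 0,"fingers": 60}], "squeeze": 15}}

```text
t: 1.1
tool_pos: [327.8, 336.7, 226.4]
ee_rot: [0.058, 0.998, -0.0, -0.0]
ft_force: [0.5, 0.6, 0.5]
opening: 59.8
grasp_force: 0.0
```

Request:
{"method": "send_rows", "body": {"targets": [{"dx": -1,"dy": -1,"dz": 0,"ax": 0,"ay": 0,"az": 0,"fingers": 60},{"dx": -1,"dy": -1,"dz": 0,"ax": 0,"ay": 0,"az": 0,"fingers": 60},{"dx": -1,"dy": -1,"dz": 0,"ax": 0,"ay": 0,"az": 0,"fingers": 60},{"dx": -0.7,"dy": -1,"dz": 0,"ax": 0,"ay": 0,"az": 0,"fingers": 60},{"dx": -0.7,"dy": -1,"dz": 0,"ax": 0,"ay": 0,"az": 0,"fingers": 60},{"dx": -0.5,"dy": -1,"dz": 0,"ax": 0,"ay": 0,"az": 0,"fingers": 60},{"dx": -0.5,"dy": -1,"dz": 0,"ax": 0,"ay": 0,"az": 0,"fingers": 60},{"dx": -0.5,"dy": -1,"dz": 0,"ax": 0,"ay": 0,"az": 0,"fingers": 60}]}}

```text
t: 2.1
tool_pos: [450.6, 120.9, 226.4]
ee_rot: [0.059, 0.998, 0.0, -0.0]
ft_force: [0.4, 0.9, -0.9]
opening: 60.0
grasp_force: 0.0
```

Request:
{"method": "send_rows", "body": {"targets": [{"dx": -0.5,"dy": -1,"dz": 0,"ax": 0,"ay": 0,"az": 0,"fingers": 60},{"dx": -0.5,"dy": -1,"dz": 0,"ax": 0,"ay": 0,"az": 0,"fingers": 60},{"dx": -0.5,"dy": -1,"dz": 0,"ax": 0,"ay": 0,"az": 0,"fingers": 60},{"dx": -0.3,"dy": -1,"dz": 0,"ax": 0,"ay": 0,"az": 0,"fingers": 60},{"dx": 0,"dy": -1,"dz": 0,"ax": 0,"ay": 0,"az": 0,"fingers": 60},{"dx": 0,"dy": -1,"dz": 0,"ax": 0,"ay": 0,"az": 0,"fingers": 60},{"dx": 0,"dy": -1,"dz": 0,"ax": 0,"ay": 0,"az": 0,"fingers": 60},{"dx": 0,"dy": -1,"dz": 0,"ax": 0,"ay": 0,"az": 0,"fingers": 60}]}}

```text
t: 3.1
tool_pos: [471.5, -82.8, 226.4]
ee_rot: [0.058, 0.998, 0.0, -0.0]
ft_force: [0.4, 0.2, -0.0]
opening: 60.0
grasp_force: 0.0
```

Request:
{"method": "send_rows", "body": {"targets": [{"dx": 0,"dy": -0.8,"dz": 1,"ax": 0,"ay": 0,"az": 0,"fingers": 60},{"dx": 0,"dy": 0,"dz": 0.5,"ax": 0,"ay": 0,"az": 0,"fingers": 60},{"dx": 0,"dy": 0,"dz": 0,"ax": 0,"ay": 0,"az": 0,"fingers": 60}]}}

```text
t: 3.48
tool_pos: [468.9, -101.2, 188.3]
ee_rot: [0.059, 0.998, 0.001, -0.001]
ft_force: [-0.0, -0.4, 0.5]
opening: 60.1
grasp_force: 0.0
```

```bash
python3 - <<'E'
from h import *
mv=cam("wrist"); im=snap("wrist","w1"); print(manip.observe()["tool_pos"],proj("wrist",[487,-219,38],mv),proj("wrist",[488,-17,73],mv))
np.save("mvw1.npy",mv[1])
E
```

```text
[ 469.49154398 -101.19290217  189.11293073] (np.float64(165.8999834243007), np.float64(222.88941229100558)) (np.float64(370.1466606091366), np.float64(212.8895296101362))
```

View pics/w1.png

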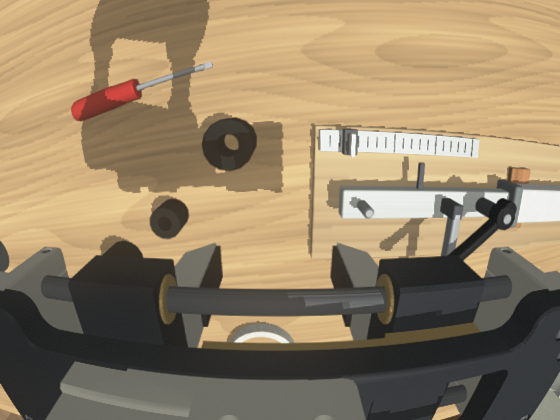

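The picture shows the foot at (169,218) with its hole near (166,221), the stud top near (370,213), the pin tip at (421,164) and the mark clip at (347,142). The predictions agree. Next is a close crop of the stud, pin and mark.

```bash
python3 - <<'E'
from h import *
im=cv2.imread("pics/w1.png")
a=cv2.resize(im[120:235,315:435],None,fx=5,fy=5,interpolation=cv2.INTER_CUBIC)
b=cv2.resize(im[195:245,145:195],None,fx=4,fy=4,interpolation=cv2.INTER_CUBIC)
c=np.zeros((575,800,3),np.uint8); c[:,:600]=a; c[:200,600:]=b; cv2.imwrite("pics/crop2.png",c)
E
```

```text
(no output)
```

View pics/crop2.png

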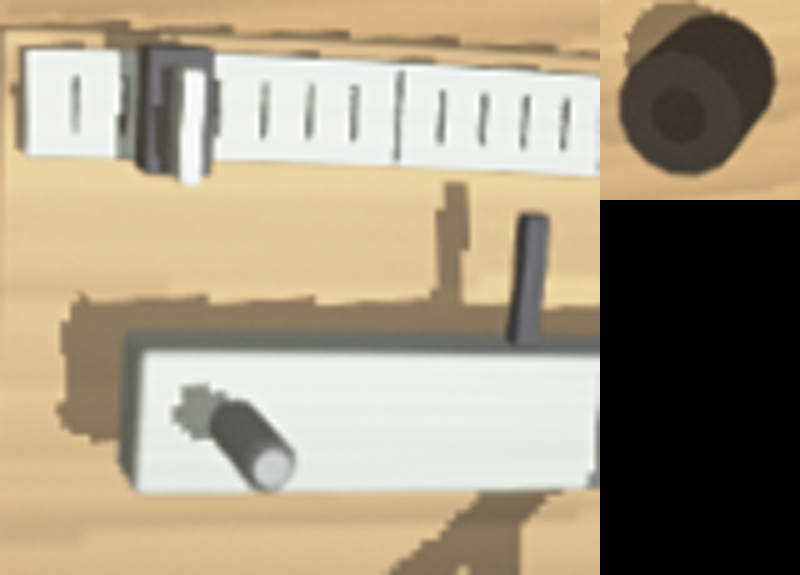

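```bash
python3 - <<'E'
from h import *
mv=(manip.camera_model("wrist"),np.load("mvw1.npy"))
f=lambda u,v,z:onz("wrist",u,v,z,mv).round(1)
print("foot",f(165.25-.4,223.25-.4,38),"stud",f(369,212.8,73),"studbase",f(361.2,202.4,45))
for z in(25,35,45): print(z,"pin",f(315+534/5,120+216/5,z),"blade",f(315+196/5,120+180/5,z), "top-view clip",onz("top",195+290.5/4-.5,170+398/4,z).round(1))
print("leg edge",f(315+140/5,120+490/5,45),f(340,217.5,45))
E
```

```text
foot [ 486.8 -220.2   38. ] stud [487.8 -18.1  73. ] studbase [486.1 -18.3  45. ]
25 pin [456.8  57.2  25. ] blade [442.8 -18.2  25. ] top-view clip [427.4 -22.3  25. ]
35 pin [454.6  52.6  35. ] blade [441.1 -20.4  35. ] top-view clip [427.2 -22.7  35. ]
45 pin [452.5  47.9  45. ] blade [439.4 -22.7  45. ] top-view clip [426.9 -23.1  45. ]
leg edge [500.1 -37.6  45. ] [499.2 -40.6  45. ]
```

Request:
{"method": "send_rows", "body": {"targets": [{"dx": -0.25,"dy": -0.93,"dz": 0.4,"ax": 0,"ay": 0,"az": 0,"fingers": 60},{"dx": -0.25,"dy": -0.93,"dz": 0.4,"ax": 0,"ay": 0,"az": 0,"fingers": 60},{"dx": -0.25,"dy": -0.93,"dz": 0.4,"ax": 0,"ay": 0,"az": 0,"fingers": 60},{"dx": -0.25,"dy": -0.93,"dz": 0.4,"ax": 0,"ay": 0,"az": 0,"fingers": 60},{"dx": -0.25,"dy": -0.92,"dz": 0.4,"ax": 0,"ay": 0,"az": 0,"fingers": 60},{"dx": 0,"dy": 0,"dz": 1,"ax": 0,"ay": 0,"az": 0,"fingers": 60},{"dx": 0,"dy": 0,"dz": 1,"ax": 0,"ay": 0,"az": 0,"fingers": 60},{"dx": 0,"dy": 0,"dz": 0,"ax": 0,"ay": 0,"az": 0,"fingers": 60}]}}

```text
t: 4.53
tool_pos: [486.1, -220.6, 87.5]
ee_rot: [0.059, 0.998, 0.001, -0.002]
ft_force: [-0.6, 0.1, -0.5]
opening: 60.3
grasp_force: 0.0
```

Request:
{"method": "send_rows", "body": {"targets": [{"dx": -0.03,"dy": 0,"dz": 0.9,"ax": 0,"ay": 0,"az": 0,"fingers": 60},{"dx": 0,"dy": 0,"dz": 0.9,"ax": 0,"ay": 0,"az": 0,"fingers": 60},{"dx": 0,"dy": 0,"dz": 0.8,"ax": 0,"ay": 0,"az": 0,"fingers": 60},{"dx": 0,"dy": 0,"dz": 0.52,"ax": 0,"ay": 0,"az": 0,"fingers": 60},{"dx": 0,"dy": 0,"dz": 0,"ax": 0,"ay": 0,"az": 0,"fingers": 60},{"dx": 0,"dy": 0,"dz": 0,"ax": 0,"ay": 0,"az": 0,"fingers": 30},{"dx": 0,"dy": 0,"dz": 0,"ax": 0,"ay": 0,"az": 0,"fingers": 30},{"dx": 0,"dy": 0,"dz": 0,"ax": 0,"ay": 0,"az": 0,"fingers": 30}], "squeeze": 20}}

```text
t: 5.52
tool_pos: [488.1, -221.0, 11.8]
ee_rot: [0.058, 0.998, -0.0, 0.0]
ft_force: [-0.8, 1.1, 4.7]
opening: 34.8
grasp_force: 20.1
```

Request:
{"method": "send_rows", "body": {"targets": [{"dx": 0,"dy": 0,"dz": -1,"ax": 0,"ay": 0,"az": 0,"fingers": 30},{"dx": 0,"dy": 0,"dz": -1,"ax": 0,"ay": 0,"az": 0,"fingers": 30},{"dx": 0,"dy": 0,"dz": -1,"ax": 0,"ay": 0,"az": 0,"fingers": 30},{"dx": 0,"dy": 0.55,"dz": -1,"ax": 0,"ay": 0,"az": 0,"fingers": 30},{"dx": 0.13,"dy": 1,"dz": 0,"ax": 0,"ay": 0,"az": 0,"fingers": 30},{"dx": 0.1,"dy": 1,"dz": 0,"ax": 0,"ay": 0,"az": 0,"fingers": 30},{"dx": 0.1,"dy": 1,"dz": 0,"ax": 0,"ay": 0,"az": 0,"fingers": 30},{"dx": 0.1,"dy": 1,"dz": 0,"ax": 0,"ay": 0,"az": 0,"fingers": 30}]}}

```text
t: 6.52
tool_pos: [490.3, -105.8, 111.5]
ee_rot: [0.059, 0.998, -0.0, 0.0]
ft_force: [0.7, -0.2, -1.5]
opening: 35.4
grasp_force: 20.0
```

Request:
{"method": "send_rows", "body": {"targets": [{"dx": 0.1,"dy": 1,"dz": 0,"ax": 0,"ay": 0,"az": 0,"fingers": 30},{"dx": 0.1,"dy": 1,"dz": 0,"ax": 0,"ay": 0,"az": 0,"fingers": 30},{"dx": 0.1,"dy": 1,"dz": 0,"ax": 0,"ay": 0,"az": 0,"fingers": 30},{"dx": 0.1,"dy": 0.5,"dz": 0,"ax": 0,"ay": 0,"az": 0,"fingers": 30},{"dx": 0,"dy": 0,"dz": 0,"ax": 0,"ay": 0,"az": 0,"fingers": 30},{"dx": 0,"dy": 0,"dz": 0,"ax": 0,"ay": 0,"az": 0,"fingers": 30}]}}

```text
t: 7.28
tool_pos: [490.8, -19.2, 111.3]
ee_rot: [0.059, 0.998, -0.0, 0.0]
ft_force: [0.4, 0.0, 0.2]
opening: 35.0
grasp_force: 20.0
```

```bash
python3 - <<'E'
from h import *
print([manip.observe()["tool_pos"].round(1).tolist()])
mv=cam("wrist"); im=snap("wrist","w2"); t=manip.observe()["tool_pos"]; print(t.round(1))
np.save("mvw2.npy",mv[1])
print(proj("wrist",t+[0,0,8],mv),proj("wrist",[487.6,-18,73],mv))
a=cv2.resize(im[120:320,160:400],None,fx=3,fy=3,interpolation=cv2.INTER_CUBIC); cv2.imwrite("pics/crop3.png",a)
E
```

```text
[[490.8, -19.2, 111.3]]
[490.8 -19.3 111.3]
(np.float64(275.05708506420996), np.float64(270.5058864452233)) (np.float64(276.76294777453995), np.float64(231.83187276493436))
```

View pics/crop3.png

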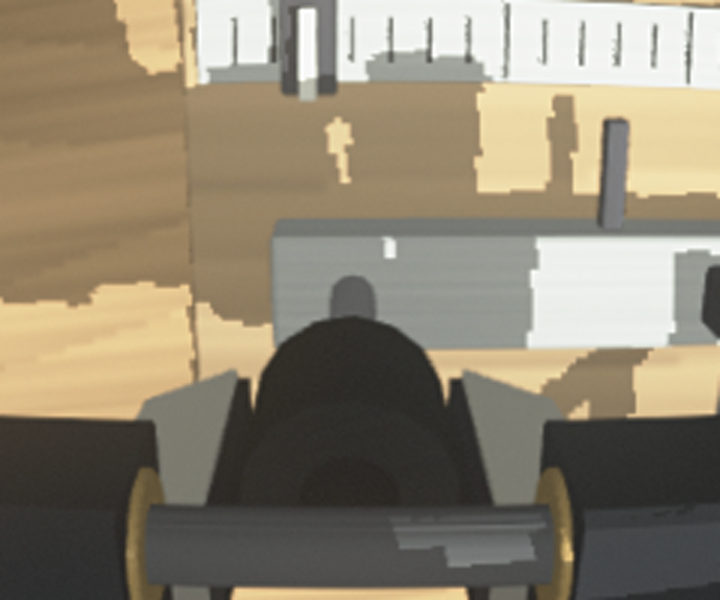

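```bash
python3 - <<'E'
from h import *
mv=(manip.camera_model("wrist"),np.load("mvw2.npy"))
f=lambda u,v,z:onz("wrist",160+u/3-.3,120+v/3-.3,z,mv).round(1)
print("foot front bottom",f(350,317,100),"hole top",f(350,487,138),"L/R edges bottom",f(256,390,100),f(443,390,100),"stud base front",f(352,277,45),"blade",f(307,97,30),"pin",f(615,120,30))
E
```

```text
foot front bottom [473.1 -16.6 100. ] hole top [486.8 -18.1 138. ] L/R edges bottom [485.8 -36.  100. ] [490.   -0.7 100. ] stud base front [483.4 -17.3  45. ] blade [440.8 -23.4  30. ] pin [454.7  53.   30. ]
```

Request:
{"method": "send_rows", "body": {"targets": [{"dx": 0.09,"dy": 0.02,"dz": 0.5,"ax": 0,"ay": 0,"az": 0,"fingers": 30},{"dx": 0,"dy": 0,"dz": 0.4,"ax": 0,"ay": 0,"az": 0,"fingers": 30},{"dx": 0,"dy": 0,"dz": 0.2,"ax": 0,"ay": 0,"az": 0,"fingers": 30},{"dx": 0,"dy": 0,"dz": 0.2,"ax": 0,"ay": 0,"az": 0,"fingers": 30},{"dx": 0,"dy": 0,"dz": 0.1,"ax": 0,"ay": 0,"az": 0,"fingers": 30},{"dx": 0,"dy": 0,"dz": 0,"ax": 0,"ay": 0,"az": 0,"fingers": 30}]}}

```text
t: 8.07
tool_pos: [488.5, -17.7, 76.1]
ee_rot: [0.058, 0.998, 0.0, -0.0]
ft_force: [-0.3, -0.4, -1.1]
opening: 35.2
grasp_force: 20.0
```

Request:
{"method": "send_rows", "body": {"targets": [{"dx": 0,"dy": 0,"dz": 0.25,"ax": 0,"ay": 0,"az": 0,"fingers": 30},{"dx": 0,"dy": 0,"dz": 0.25,"ax": 0,"ay": 0,"az": 0,"fingers": 30},{"dx": 0,"dy": 0,"dz": 0.2,"ax": 0,"ay": 0,"az": 0,"fingers": 30},{"dx": 0,"dy": 0,"dz": 0.1,"ax": 0,"ay": 0,"az": 0,"fingers": 30},{"dx": 0,"dy": 0,"dz": 0,"ax": 0,"ay": 0,"az": 0,"fingers": 30}]}}

```text
t: 8.7
tool_pos: [488.2, -17.7, 56.7]
ee_rot: [0.058, 0.998, 0.0, -0.0]
ft_force: [-2.7, 0.2, 7.8]
opening: 35.1
grasp_force: 20.0
```

Request:
{"method": "send_rows", "body": {"targets": [{"dx": 0,"dy": 0,"dz": 0.06,"ax": 0,"ay": 0,"az": 0,"fingers": 30},{"dx": 0,"dy": 0,"dz": 0,"ax": 0,"ay": 0,"az": 0,"fingers": 30}]}}

```text
t: 8.95
tool_pos: [488.3, -17.7, 56.5]
ee_rot: [0.058, 0.998, -0.0, 0.0]
ft_force: [-7.3, 0.4, 21.1]
opening: 35.3
grasp_force: 20.0
```

Request:
{"method": "send_rows", "body": {"targets": [{"dx": 0,"dy": 0,"dz": 0,"ax": 0,"ay": 0,"az": 0,"fingers": 56},{"dx": 0,"dy": 0,"dz": 0,"ax": 0,"ay": 0,"az": 0,"fingers": 56},{"dx": 0,"dy": 0,"dz": 0,"ax": 0,"ay": 0,"az": 0,"fingers": 56},{"dx": 0,"dy": 0,"dz": -0.6,"ax": 0,"ay": 0,"az": 0,"fingers": 56},{"dx": 0,"dy": 0,"dz": -1,"ax": 0,"ay": 0,"az": 0,"fingers": 56},{"dx": 0,"dy": 0,"dz": -1,"ax": 0,"ay": 0,"az": 0,"fingers": 56},{"dx": 0,"dy": 0,"dz": 0,"ax": 0,"ay": 0,"az": 0,"fingers": 56},{"dx": 0,"dy": 0,"dz": 0,"ax": 0,"ay": 0,"az": 0,"fingers": 56}]}}

```text
t: 9.95
tool_pos: [488.2, -17.7, 119.5]
ee_rot: [0.059, 0.998, 0.0, -0.0]
ft_force: [-0.5, -0.5, -1.0]
opening: 56.5
grasp_force: 0.0
```

```bash
python3 - <<'E'
from h import *
mv=cam("wrist"); np.save("mvw3.npy",mv[1]); im=snap("wrist"); print(manip.observe()["tool_pos"].round(1))
sc=snap("scene")
a=cv2.resize(im[120:320,200:360],None,fx=2.5,fy=2.5,interpolation=cv2.INTER_CUBIC)
b=cv2.resize(sc[175:235,255:335],None,fx=5,fy=5,interpolation=cv2.INTER_CUBIC)
c=np.zeros((500,800,3),np.uint8); c[:,:400]=a; c[:300,400:]=b; cv2.imwrite("pics/crop4.png",c)
print("pred home top in crop",(np.array(proj("wrist",[488,-18,83],mv))-[200,120])*2.5,(np.array(proj("scene",[488,-18,83]))-[255,175])*5+[400,0],(np.array(proj("scene",[488,-18,45]))-[255,175])*5+[400,0])
E
```

```text
[487.9 -17.7 119.1]
pred home top in crop [187.56171633 293.48690429] [557.60836006  94.19963291] [556.15175336 158.42856065]
```

View pics/crop4.png

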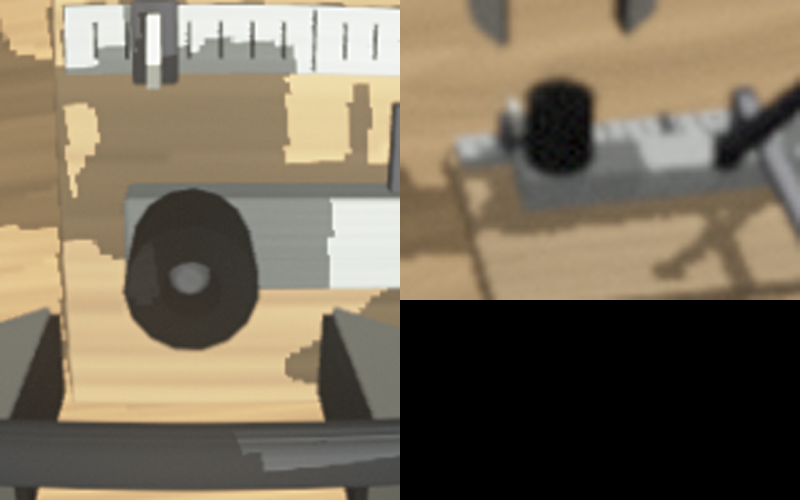

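The foot is home: its top and bottom edges match the prediction to about 1 mm. Next, the bar.

Request:
{"method": "send_rows", "body": {"targets": [{"dx": -0.96,"dy": 0.75,"dz": -0.2,"ax": 0,"ay": 0,"az": 0,"fingers": 50},{"dx": -0.96,"dy": 0.76,"dz": 0,"ax": 0,"ay": 0,"az": 0,"fingers": 50},{"dx": -0.96,"dy": 0.76,"dz": 0,"ax": 0,"ay": 0,"az": 0,"fingers": 50},{"dx": -0.96,"dy": 0.76,"dz": 0,"ax": 0,"ay": 0,"az": 0,"fingers": 50},{"dx": -0.96,"dy": 0.76,"dz": 0,"ax": 0,"ay": 0,"az": 0,"fingers": 50},{"dx": 0,"dy": 0,"dz": 0.2,"ax": 0,"ay": 0,"az": 0,"fingers": 50},{"dx": 0,"dy": 0,"dz": 0,"ax": 0,"ay": 0,"az": 0,"fingers": 50}]}}

```text
t: 10.92
tool_pos: [617.3, 62.1, 118.1]
ee_rot: [0.058, 0.998, -0.0, -0.002]
ft_force: [-0.2, -1.0, -1.0]
opening: 50.1
grasp_force: 0.0
```

```bash
python3 - <<'E'
from h import *
mv=cam("wrist"); im=snap("wrist"); t=manip.observe()["tool_pos"]; print(t.round(1))
f=lambda p:(np.array(proj("wrist",p,mv))).round(0)
print(f([618.5,62.2,74]),f([581,66.5,74]))
cv2.imwrite("pics/w4.png",im)
E
```

```text
[617.5  61.9 118.7]
[276. 235.] [276. 180.]
```

View pics/w4.png

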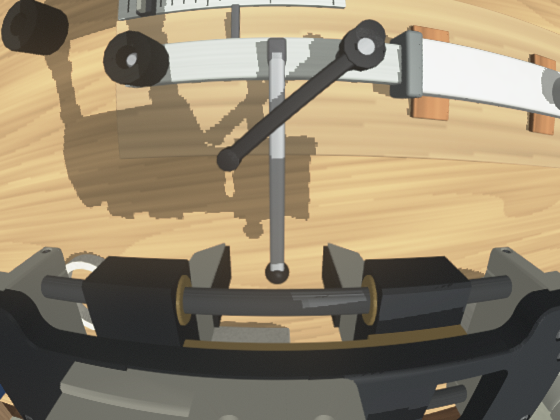

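The bar lies in column 277, as predicted (276), with the lever tip (229,158) well inside the grasp point. Descending and gripping.

Request:
{"method": "send_rows", "body": {"targets": [{"dx": 0,"dy": 0.02,"dz": 0.8,"ax": 0,"ay": 0,"az": 0,"fingers": 44},{"dx": 0,"dy": 0,"dz": 0.8,"ax": 0,"ay": 0,"az": 0,"fingers": 44},{"dx": 0,"dy": 0,"dz": 0.7,"ax": 0,"ay": 0,"az": 0,"fingers": 44},{"dx": 0,"dy": 0,"dz": 0.42,"ax": 0,"ay": 0,"az": 0,"fingers": 44},{"dx": 0,"dy": 0,"dz": 0,"ax": 0,"ay": 0,"az": 0,"fingers": 5},{"dx": 0,"dy": 0,"dz": 0,"ax": 0,"ay": 0,"az": 0,"fingers": 5},{"dx": 0,"dy": 0,"dz": 0,"ax": 0,"ay": 0,"az": 0,"fingers": 5},{"dx": 0,"dy": 0,"dz": 0,"ax": 0,"ay": 0,"az": 0,"fingers": 5}], "squeeze": 20}}

```text
t: 11.98
tool_pos: [619.0, 62.3, 52.3]
ee_rot: [0.058, 0.998, -0.0, 0.0]
ft_force: [-0.6, 1.2, 2.3]
opening: 9.7
grasp_force: 20.0
```

Request:
{"method": "send_rows", "body": {"targets": [{"dx": 0,"dy": -0.3,"dz": 0,"ax": 0,"ay": 0,"az": 0,"fingers": 5},{"dx": 0,"dy": -0.5,"dz": 0,"ax": 0,"ay": 0,"az": 0,"fingers": 5},{"dx": 0,"dy": -0.5,"dz": 0,"ax": 0,"ay": 0,"az": 0,"fingers": 5},{"dx": 0,"dy": -0.5,"dz": 0,"ax": 0,"ay": 0,"az": 0,"fingers": 5},{"dx": 0,"dy": -0.5,"dz": 0,"ax": 0,"ay": 0,"az": 0,"fingers": 5},{"dx": 0,"dy": -0.4,"dz": 0,"ax": 0,"ay": 0,"az": 0,"fingers": 5},{"dx": 0,"dy": 0,"dz": 0,"ax": 0,"ay": 0,"az": 0,"fingers": 5},{"dx": 0,"dy": 0,"dz": 0,"ax": 0,"ay": 0,"az": 0,"fingers": 5}]}}

```text
t: 12.98
tool_pos: [611.4, -3.8, 52.3]
ee_rot: [0.058, 0.998, 0.0, 0.001]
ft_force: [1.5, 4.0, 4.6]
opening: 10.0
grasp_force: 20.0
```

```bash
python3 - <<'E'
from h import *
mv=cam("wrist"); im=snap("wrist"); np.save("mvw5.npy",mv[1]); cv2.imwrite("pics/w5.png",im); tp=snap("top","top5"); t=manip.observe()["tool_pos"]; print(t.round(1))
p=np.array(proj("wrist",[447,-15,35],mv)); q=np.array(proj("top",[447,-15,35])); print(p,q)
x,y=int(max(0,p[0]-40)),int(max(0,p[1]-40)); u,v=int(q[0]-30),int(q[1]-30); print(x,y,u,v)
a=cv2.resize(im[y:y+80,x:x+66],None,fx=6,fy=6,interpolation=cv2.INTER_CUBIC)
b=cv2.resize(tp[v:v+60,u:u+50],None,fx=8,fy=8,interpolation=cv2.INTER_CUBIC)
c=np.zeros((480,800,3),np.uint8); c[:a.shape[0],:a.shape[1]]=a; c[:,400:]=b; cv2.imwrite("pics/crop5.png",c)
E
```

```text
[611.4  -3.8  52.3]
[219.73280762 -30.5656949 ] [264.22872163 261.42428573]
179 0 234 231
```

View pics/crop5.png

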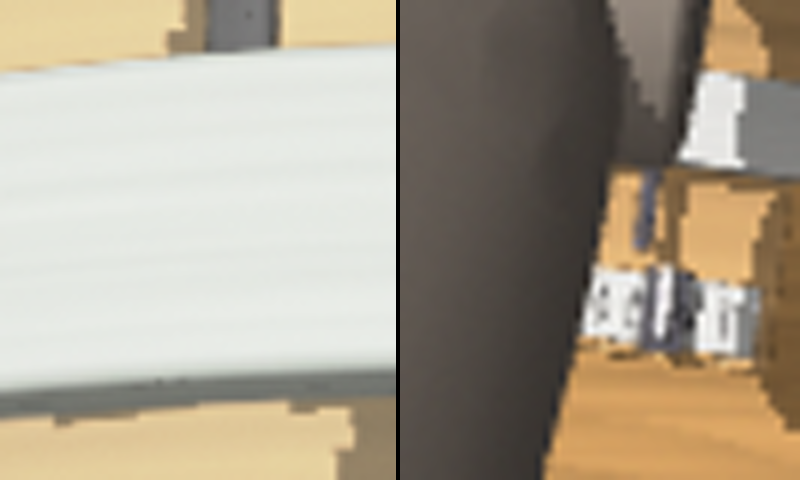

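The top view (right) shows the pin tip at (643,240) and the white blade near (665,300). I'll measure the gap, where parallax from unknown heights is small.

```bash
python3 - <<'E'
from h import *
mv=cam("top"); xl=np.array([-.1165,-.9932,0]); yl=np.array([.9932,-.1165,0])
f=lambda u,v,z:onz("top",234+(u-400+.5)/8-.5,231+(v+.5)/8-.5,z,mv)
for n,u,v in(("pin tip",643,240),("pin mid",649,205),("blade near",668,272),("blade mid",664,305),("blade far",659,338)):
    print(n,[(round(float(f(u,v,z)@xl),1),round(float(f(u,v,z)@yl),1)) for z in (20,35,50)])
tp=cv2.imread("pics/top5.png")
print(tp[262:276,262:273].min(axis=2))
print(tp[252:264,260:270].max(axis=2))
E
```

```text
pin tip [(-39.0, 448.4), (-38.2, 447.7), (-37.4, 447.1)]
pin mid [(-38.7, 459.5), (-37.9, 458.7), (-37.1, 457.9)]
blade near [(-29.8, 439.5), (-29.1, 439.0), (-28.4, 438.5)]
blade mid [(-29.6, 429.1), (-28.9, 428.7), (-28.2, 428.4)]
blade far [(-29.7, 418.6), (-29.0, 418.5), (-28.3, 418.3)]
[[124 105  86  94  72  70  68 117 119 118 118]
 [122 122 123 124  80  78  72 120 123 122 122]
 [105 130  98 100 149 184  88  92 120 123 123]
 [229 233 160 102 160 237  92  89  60 122 127]
 [231 228 195 102 208 238  94  93 114 156 193]
 [232 158 161  98 208 215  78  90 102 125 225]
 [196 123 121  94 211 215  79  92 104 103 227]
 [195 193 132  94 237 205  75  67 100 111 225]
 [197 228 126 100 236 132  58  81  76 223 228]
 [164 180 105 129 237 128  89  62  52 224 229]
 [228 190 106 114 235  91  85  82 104 227 231]
 [190 150  97  91 125  68  93 101 125 224 228]
 [110  93  83 100  95  91  90  80 108 225 229]
 [ 62  61  79  89 117  66  58  61  62 105 108]]
[[ 98 132 133 134 102  87  85 124 126 126]
 [138 220 224 224 141  97  82 124 124 123]
 [171 216 219 219 130  97 127 127 120 117]
 [174 217 219 170 109 103 168 128 123 123]
 [216 221 221 182 114  99 167 129 125 125]
 [217 221 221 185 104 102 217 136 127 131]
 [214 219 219 158  99  77 216 137 126 217]
 [220 221 220 132  97 109 215 135 124 215]
 [220 222 221 140  96 103 214 136 127 216]
 [224 224 223 140  98 130 128 127 126 217]
 [228 228 229 191 147 177 135 131 130 221]
 [230 228 228 229 229 227 147 137 134 224]]
```

Request:
{"method": "send_rows", "body": {"targets": [{"dx": 0,"dy": -0.2,"dz": 0,"ax": 0,"ay": 0,"az": 0,"fingers": 5},{"dx": 0,"dy": -0.17,"dz": 0,"ax": 0,"ay": 0,"az": 0,"fingers": 5},{"dx": 0,"dy": 0,"dz": 0,"ax": 0,"ay": 0,"az": 0,"fingers": 5},{"dx": 0,"dy": 0,"dz": 0,"ax": 0,"ay": 0,"az": 0,"fingers": 5}]}}

```text
t: 13.58
tool_pos: [610.3, -13.1, 52.3]
ee_rot: [0.058, 0.998, 0.0, 0.001]
ft_force: [0.7, 3.4, 5.1]
opening: 9.7
grasp_force: 20.0
```

```bash
python3 - <<'E'
from h import *
tp=snap("top","top6"); print(manip.observe()["tool_pos"].round(1),manip.observe()["ft_force"].round(1))
c=np.zeros((480,800,3),np.uint8)
c[:,:400]=cv2.resize(tp[231:291,240:290],None,fx=8,fy=8,interpolation=cv2.INTER_CUBIC)
sc=snap("scene"); q=np.array(proj("scene",[447,-24,35])).astype(int); print(q)
c[:,400:]=cv2.resize(sc[q[1]-30:q[1]+30,q[0]-25:q[0]+25],None,fx=8,fy=8,interpolation=cv2.INTER_CUBIC)
cv2.imwrite("pics/crop6.png",c)
E
```

```text
[610.3 -13.1  52.3] [0.3 2.4 5.6]
[278 201]
```

View pics/crop6.png

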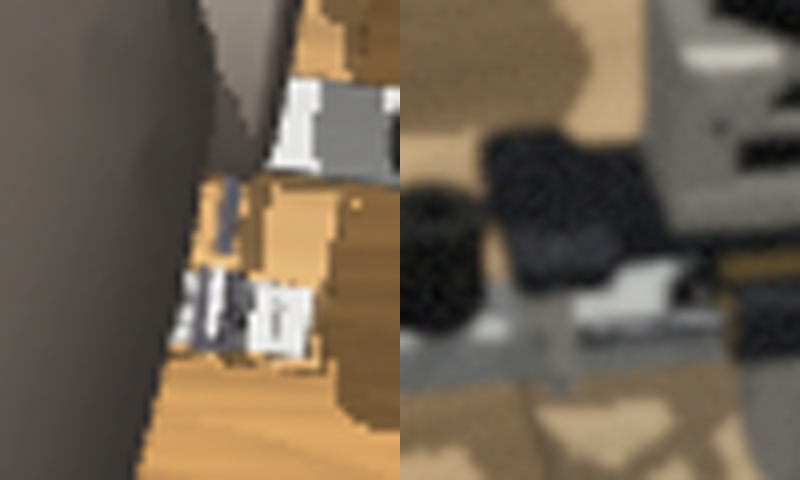

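```bash
python3 - <<'E'
from h import *
mv=cam("top"); xl=np.array([-.1165,-.9932,0]); 
f=lambda u,v,z:onz("top",240+(u+.5)/8-.5,231+(v+.5)/8-.5,z,mv)@xl
print("pin",[round(float(f(*p,35)),1) for p in((225,246),(228,212),(231,182))],"blade",[round(float(f(*p,35)),1) for p in((218,273),(214,306),(209,340))])
tp=cv2.imread("pics/top6.png")
def cen(rows,bright):
    out=[]
    for r in rows:
        w=tp[r,263:272].astype(float); w=np.clip(w.min(1)-130,0,None) if bright else np.clip(165-tp[r,264:272,2].astype(float),0,None)
        c0=263 if bright else 264
        u=(w*np.arange(c0,c0+len(w))).sum()/w.sum(); out.append(round(float(onz("top",u,r,35,mv)@xl),1))
    return out
print(cen(range(266,273),1)); print(tp[252:264,262:275,2]); print(tp[264:276,260:272].min(2))
E
```

```text
pin [-28.6, -29.2, -29.6] blade [-29.6, -29.5, -29.5]
[-31.5, -31.1, -29.2, -31.2, -28.3, -26.3, -26.3]
[[ 60  60  56  72  83  85  72  70  69  68  80 103  92]
 [ 60  60  57  81 131 130 103  84  71  93 123 126 130]
 [ 61  58  57 175 219 172 111  95 153 121 117 119 207]
 [ 59  59  56 175 217 178 104  92 165 126 120 119 204]
 [ 61  57  56 216 221 143  97  97 213 135 125 130 212]
 [ 59  57  59 216 221 129  95 113 214 136 126 217 220]
 [ 60  57  94 216 221 134  96 107 125 126 126 217 221]
 [ 60  58 100 216 220 138  95  94 123 125 125 216 220]
 [ 59  58 176 219 219 116  90 126 126 125 126 217 219]
 [ 57  56 179 220 174 111  97 170 131 126 126 217 221]
 [ 58  59 224 226 189 137 116 170 132 128 129 220 222]
 [ 58  99 224 227 228 229 228 228 144 133 131 223 227]]
[[ 50  50  48  76  94 100 149 194 122  95  71  72]
 [ 51  50  48 189 155 102 161 238  92  88  60 122]
 [ 50  49  49 182 192 102 207 238  94  93 113 156]
 [ 50  49  48 145 160  97 208 215  78  91 102 125]
 [ 49  49  54 112 121  93 210 216  78  93 104 103]
 [ 50  49  97 187 132  95 237 205  75  66  99 111]
 [ 50  49 142 226 127  99 236 132  58  82  77 224]
 [ 49  50 150 180 105 129 237 128  89  62  52 224]
 [ 48  95 223 190 107 114 235  92  84  83 103 227]
 [ 48 142 187 150  97  90 125  68  92 101 124 224]
 [ 47  90 109  95  82 101  95  92  90  80 107 225]
 [ 47  49  61  62  79  89 115  66  58  61  62 104]]
```

The index is within about 0.5 mm of the mark, so step 2 is held. Now I'll slide with a lighter grip.

Request:
{"method": "send_rows", "body": {"targets": [{"dx": 0,"dy": 0,"dz": 0,"ax": 0,"ay": 0,"az": 0,"fingers": 5},{"dx": 0.2,"dy": 0,"dz": 0,"ax": 0,"ay": 0,"az": 0,"fingers": 5},{"dx": 0.3,"dy": 0,"dz": 0,"ax": 0,"ay": 0,"az": 0,"fingers": 5},{"dx": 0.3,"dy": 0,"dz": 0,"ax": 0,"ay": 0,"az": 0,"fingers": 5},{"dx": 0.3,"dy": 0,"dz": 0,"ax": 0,"ay": 0,"az": 0,"fingers": 5},{"dx": 0.2,"dy": 0,"dz": 0,"ax": 0,"ay": 0,"az": 0,"fingers": 5},{"dx": 0,"dy": 0,"dz": 0,"ax": 0,"ay": 0,"az": 0,"fingers": 5}], "squeeze": 8}}

```text
t: 14.55
tool_pos: [581.5, -9.7, 53.1]
ee_rot: [0.058, 0.998, -0.0, 0.005]
ft_force: [10.6, 3.3, 2.4]
opening: 9.8
grasp_force: 8.0
```

```bash
python3 - <<'E'
from h import *
tp=snap("top","top7"); o=manip.observe(); t=o["tool_pos"]; xl=np.array([-.1165,-.9932,0]); yl=np.array([.9932,-.1165,0])
print(t.round(1),"x_l",(t@xl).round(1),"was",np.array([610.3,-13.1,52.3])@xl,"dist",(t@yl-486.8).round(1),o["ft_force"].round(1))
print(tp[254:264,262:275,2])
E
```

```text
[581.5  -9.7  53.1] x_l -58.1 was -58.089029999999994 dist 91.8 [10.6  4.   1.8]
[[ 58 138 142 142 141 141 141 142 127  95  67  56 166]
 [ 57 115 139 140 140 141 139 140 121  88  59  55 165]
 [ 56  70 132 137 137 137 136 140 115  81  57  60 208]
 [ 57  70  86 133 135 135 135 135 108  78  58  96 213]
 [ 57  62  85 132 134 134 134 133 103  76  56 136 216]
 [ 57  63  85 130 133 133 132 129  98  71  56 173 218]
 [ 56  62  84 126 129 130 130 124  91  68  56 174 215]
 [ 56  63  83  84  85 123 126 113  84  62  56 213 219]
 [ 55  62  82  84  84 120 123 106  77  56  73 217 221]
 [ 56  62  82  84  83 119 124 103  74  56  74 221 225]]
```

Request:
{"method": "send_rows", "body": {"targets": [{"dx": 0.25,"dy": 0,"dz": 0,"ax": 0,"ay": 0,"az": 0,"fingers": 5},{"dx": 0.25,"dy": 0,"dz": 0,"ax": 0,"ay": 0,"az": 0,"fingers": 5},{"dx": 0.25,"dy": 0,"dz": 0,"ax": 0,"ay": 0,"az": 0,"fingers": 5},{"dx": 0.25,"dy": 0,"dz": 0,"ax": 0,"ay": 0,"az": 0,"fingers": 5},{"dx": 0.2,"dy": 0,"dz": 0,"ax": 0,"ay": 0,"az": 0,"fingers": 5},{"dx": 0,"dy": 0,"dz": 0,"ax": 0,"ay": 0,"az": 0,"fingers": 5}]}}

```text
t: 15.35
tool_pos: [552.3, -6.4, 53.3]
ee_rot: [0.059, 0.998, -0.0, 0.005]
ft_force: [11.5, 4.1, 2.0]
opening: 10.2
grasp_force: 8.4
```

```bash
python3 - <<'E'
from h import *
o=manip.observe(); t=o["tool_pos"]; xl=np.array([-.1165,-.9932,0]); yl=np.array([.9932,-.1165,0])
print("x_l",(t@xl).round(1),"dist",(t@yl-486.8).round(1),o["ft_force"].round(1),o["wrist_torque"].round(2))
E
```

```text
x_l -58.0 dist 62.5 [11.5  4.1  2. ] [ 0.7  -1.9   0.03]
```

Request:
{"method": "send_rows", "body": {"targets": [{"dx": 0.2,"dy": 0,"dz": 0,"ax": 0,"ay": 0,"az": 0,"fingers": 5},{"dx": 0.2,"dy": 0,"dz": 0,"ax": 0,"ay": 0,"az": 0,"fingers": 5},{"dx": 0.2,"dy": 0,"dz": 0,"ax": 0,"ay": 0,"az": 0,"fingers": 5},{"dx": 0.15,"dy": 0,"dz": 0,"ax": 0,"ay": 0,"az": 0,"fingers": 5},{"dx": 0,"dy": 0,"dz": 0,"ax": 0,"ay": 0,"az": 0,"fingers": 5}]}}

```text
t: 15.98
tool_pos: [533.9, -4.3, 53.3]
ee_rot: [0.059, 0.998, -0.0, 0.006]
ft_force: [11.7, 4.1, 1.0]
opening: 10.0
grasp_force: 8.3
```

```bash
python3 - <<'E'
from h import *
mv=cam("wrist"); im=snap("wrist","w7"); sc=snap("scene","sc7"); o=manip.observe(); t=o["tool_pos"]; xl=np.array([-.1165,-.9932,0]); yl=np.array([.9932,-.1165,0])
np.save("mvw7.npy",mv[1])
print("x_l",(t@xl).round(1),"dist",(t@yl-486.8).round(1),o["ft_force"].round(1),o["grasp_force"])
c=np.zeros((560,800,3),np.uint8); c[:420,:560]=im
q=np.array(proj("scene",[530,0,80])).astype(int)
c[200:560,560:]=cv2.resize(sc[q[1]-45:q[1]+45,q[0]-30:q[0]+30],None,fx=4,fy=4,interpolation=cv2.INTER_CUBIC); cv2.imwrite("pics/v7.png",c)
E
```

```text
x_l -58.0 dist 44.0 [11.3  3.6  1.4] 8.277580017456785
```

View pics/v7.png

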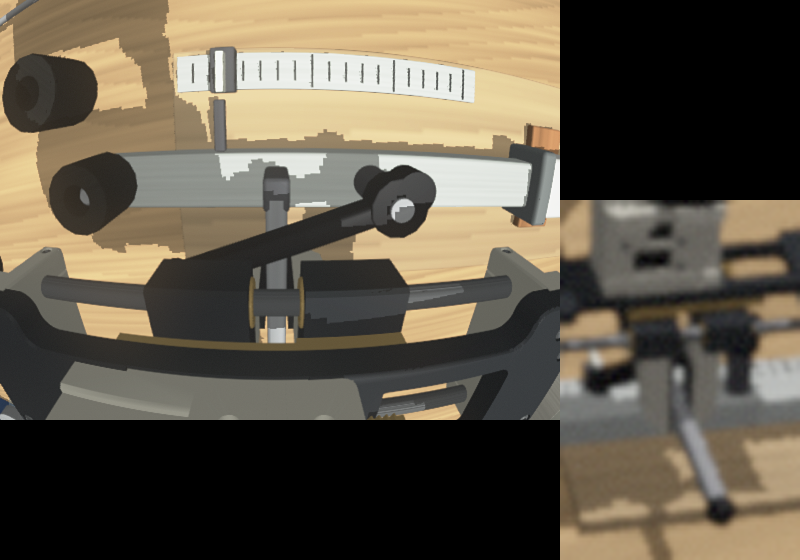

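The pin (220,100) and blade (218,72) remain aligned. The lever still has some way to go, so I'll continue until the force rises.

Request:
{"method": "send_rows", "body": {"targets": [{"dx": 0.12,"dy": 0,"dz": 0,"ax": 0,"ay": 0,"az": 0,"fingers": 5},{"dx": 0.12,"dy": 0,"dz": 0,"ax": 0,"ay": 0,"az": 0,"fingers": 5},{"dx": 0.1,"dy": 0,"dz": 0,"ax": 0,"ay": 0,"az": 0,"fingers": 5},{"dx": 0,"dy": 0,"dz": 0,"ax": 0,"ay": 0,"az": 0,"fingers": 5}]}}

```text
t: 16.58
tool_pos: [525.7, -3.3, 53.2]
ee_rot: [0.059, 0.998, -0.0, 0.006]
ft_force: [13.4, 4.1, 0.5]
opening: 10.0
grasp_force: 8.2
```

```bash
cat > lv.py <<'E'
from h import *
mv=cam("wrist"); im=snap("wrist","w8"); o=manip.observe(); t=o["tool_pos"]; xl=np.array([-.1165,-.9932,0]); yl=np.array([.9932,-.1165,0])
print("x_l",(t@xl).round(1),"dist",(t@yl-486.8).round(1),o["ft_force"].round(1),o["grasp_force"])
# lever edge profile: dark runs per column left of pivot
g=im.max(2)
for c in (300,310,325,340,355):
    d=np.where(g[195:262,c]<75)[0]+195
    print(c,d.min() if len(d) else None,d.max() if len(d) else None,[ (round(float(onz("wrist",c,r,92,mv)@xl),1),round(float(onz("wrist",c,r,92,mv)@yl-486.8),1)) for r in ([d.min()] if len(d) else [])])
for c in (290,330,350): print(c,g[195:262:3,c])
E
python3 lv.py
```

```text
x_l -57.9 dist 35.7 [13.1  3.4  0.5] 8.244195379083976
300 230 261 [(-67.7, 0.5)]
310 227 261 [(-71.6, -0.7)]
325 224 261 [(-77.4, -1.9)]
340 220 261 [(-83.3, -3.6)]
355 195 261 [(-88.6, -13.7)]
290 [147 134 125 132 132 136 137 136 133 200 213 208 130  40  42  39  39  42
  41  39  40  39  37]
330 [147 145 150 147 145 148 150 148 143  60  44  43  42  42  44  44  42  41
  41  37 121 131  41]
350 [146 147 149 147 146 147 151 140  39  41  42  40  41  42  42  41  41  40
  91 130 127 132  40]
```

Request:
{"method": "send_rows", "body": {"targets": [{"dx": 0.08,"dy": 0,"dz": 0,"ax": 0,"ay": 0,"az": 0,"fingers": 5},{"dx": 0,"dy": 0,"dz": 0,"ax": 0,"ay": 0,"az": 0,"fingers": 5},{"dx": 0,"dy": 0,"dz": 0,"ax": 0,"ay": 0,"az": 0,"fingers": 5}]}}

```text
t: 17.0
tool_pos: [524.5, -3.2, 53.3]
ee_rot: [0.058, 0.998, -0.0, 0.006]
ft_force: [15.9, 3.8, -0.9]
opening: 9.9
grasp_force: 10.2
```

```bash
python3 lv.py; python3 - <<'E'
from h import *
im=cv2.imread("pics/w8.png"); c=np.zeros((600,800,3),np.uint8)
c[:]=cv2.resize(im[30:270,20:340],(800,600),interpolation=cv2.INTER_CUBIC); cv2.imwrite("pics/v8.png",c)
E
```

```text
x_l -58.0 dist 34.5 [14.5  4.1 -0.6] 10.183303649537265
300 232 261 [(-67.7, 0.1)]
310 229 261 [(-71.6, -1.2)]
325 226 261 [(-77.5, -2.4)]
340 222 261 [(-83.3, -4.0)]
355 195 261 [(-88.6, -15.0)]
290 [147 146 134 126 132 132 136 135 137 123 200 210 207  45  41  40  39  40
  42  41  42  39  40]
330 [149 146 147 148 144 145 148 148 149 131  42  41  41  42  43  44  41  41
  40  40  43 133  42]
350 [149 147 146 149 144 147 149 150  94  38  40  37  42  43  41  41  39  37
  54 131 128 129  40]
```

View pics/v8.png

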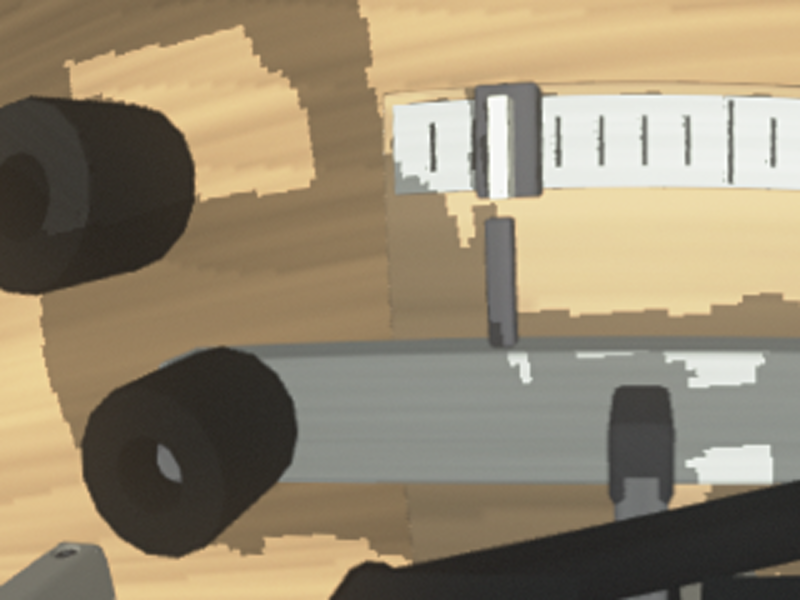

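The pin (500,220) lines up with the blade (498,140). The lever is at its stop, about 0.53 rad: the angle no longer changes and the force is rising. The foot is on the stud and clear of the fingers, so I'll hand in.

```bash
python3 -c "
from cell import manip
print(manip.finish_job())"
```

```text
the job is handed in; nothing more can be done
None
```

I handed the job in at about 17 s; the hand-in returned no verdict. By my last measurements the foot is home on its stud, the leg is held by the bar about 0.5 mm from the mark, the lever is closed to about 0.53 rad, and the moves kept clear of the bystanders.

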